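Take down the glazing stack

TASK

Clear the banding wheel by taking its stack apart from the top down, setting each piece in its place before you take the next: the blue dome-shaped form upright on the middle of the three-armed kiln stilt, the plaster stand upright on the middle of the round plaster bat, the small tape roll flat over the post with the round base, and the big tape roll flat over the post with the square base. Centre each on its place to within about a centimetre, keep the glazed form upright, set everything down rather than letting it drop, and leave it all standing where it belongs with the gripper clear.

Things in the scene. Friction and masses are not known exactly. Their poses are not given: they have to be found in the camera images.
- dome_mid (a point): Blue glazed bullet-shaped form, the top of the stack: an upright cylinder 56 mm across with a hemispherical top, 80 mm tall in all (straight sides up to 52 mm), about 160 g. This point is on its axis, half-way up (40 mm above its flat foot). Its z axis points up. It stands freely on the plaster stand.
- stand_mid (a point): White plaster stand, second from the top: a square block 60 x 60 mm, 52 mm tall, on a round foot 90 mm across and 8 mm thick; 60 mm tall in all, about 220 g. This point is on its axis, half-way up (30 mm above its underside). z up; x and y are square to the block's sides. It stands freely on the small roll; grip it across two opposite sides of the block.
- small_roll_mid (a point): Small cream tape roll, third from the top, lying flat: outer diameter 110 mm, open bore 76 mm through it (wall 17 mm), 44 mm tall, about 120 g. This point is at the middle of the bore, half-way up (22 mm above its underside); z is its axis. It lies loose on the big roll. Too wide to grip across: take it by its wall, one finger in the bore and one outside.
- big_roll_mid (a point): Big cream tape roll, bottom of the stack, lying flat on the wheel: outer diameter 140 mm, open bore 76 mm (wall 32 mm), 48 mm tall, about 220 g. This point is at the middle of the bore, half-way up (24 mm above its underside); z is its axis. Take it by its wall, one finger in the bore and one outside.
- stilt_top (a point): Three-armed bisque kiln stilt, fixed to the table: three arms 14 mm wide reaching 44 mm from the centre, 20 mm tall with a flat top. This point is the centre of its top face. The form goes here.
- bat_top (a point): Plain round buff plaster bat (disc), fixed: 130 mm across, 14 mm thick, without a post (not the wider white bucket lid at the far edge of the table). This point is the centre of its top face. The plaster stand goes here.
- round_post_top (a point): Tape holder with a round plywood base 116 mm across and 10 mm thick, fixed, with an upright wooden post 14 mm across in its middle that rises 52 mm above the base. This point is the centre of the base's top face (foot of the post). The small roll goes here, flat on the base with the post in its bore; the post leaves about 31 mm of room all round inside the bore, so a finger in the bore must open only a little on release.
- square_post_top (a point): Tape holder with a square plywood base 134 x 134 mm and 10 mm thick, fixed, with an upright wooden post 14 mm across in its middle that rises 62 mm above the base. This point is the centre of the base's top face (foot of the post). The big roll goes here, flat on the base with the post in its bore; room as for the small roll.
- wheel_top (a point): Aluminium banding wheel (pottery turntable), locked and fixed: plate 170 mm across, its top face 30 mm above the table. This point is the centre of its top face. The stack stands on it within about 15 mm of the centre, 262 mm above the table at its top. The wheel and the four places lie on five spots at least 0.18 m apart (centres) and may be swapped among them. Loose clutter lies between the spots, none of it taller than 90 mm.

How it is judged:
On the way, in this order (a step that is already met when the one before it is completed fails the run):
1. the blue form stands on the stilt (horizontal distance between dome_mid and stilt_top below 0.013 m and z of dome_mid in the frame of stilt_top between 0.035 and 0.045 m and angle between dome_mid's own z axis and vertical below 0.1 rad and linear speed of dome below 0.03 m/s and contact force between the fingers and dome below 0.1 N), for 0.2 s.
2. the plaster stand stands on the round bat (horizontal distance between stand_mid and bat_top below 0.015 m and z of stand_mid in the frame of bat_top between 0.025 and 0.035 m and angle between stand_mid's own z axis and vertical below 0.1 rad and linear speed of stand below 0.03 m/s and contact force between the fingers and stand below 0.1 N), for 0.2 s.
3. the small roll lies over the round-based post (horizontal distance between small_roll_mid and round_post_top below 0.015 m and z of small_roll_mid in the frame of round_post_top between 0.017 and 0.027 m and angle between small_roll_mid's own z axis and vertical below 0.1 rad and linear speed of small_roll below 0.03 m/s and contact force between the fingers and small_roll below 0.1 N), for 0.2 s.
4. the big roll lies over the square-based post (horizontal distance between big_roll_mid and square_post_top below 0.015 m and z of big_roll_mid in the frame of square_post_top between 0.019 and 0.029 m and angle between big_roll_mid's own z axis and vertical below 0.1 rad and linear speed of big_roll below 0.03 m/s and contact force between the fingers and big_roll below 0.1 N), for 0.2 s.
At the end, for the whole second after the job is handed in: All four released, at rest, level within 0.1 rad and resting on their places (height within 5 mm): form within 13 mm of the stilt's centre, stand within 15 mm of the bat's centre, small roll within 15 mm of the round-based post, big roll within 15 mm of the square-based post (all of step 1 and all of step 2 and all of step 3 and all of step 4); the robot touches nothing.
It fails at once if the blue form is tipped over (more than 35 degrees) (angle between dome_mid's own z axis and vertical above 0.61 rad).
It fails at once if the blue form is dropped, thrown or knocked flying (moves at over 0.6 m/s, a fall of about 18 mm, while the gripper does not touch it) (linear speed of dome above 0.6 m/s and contact force between the fingers and dome below 0.05 N).
It fails at once if the plaster stand is dropped, thrown or knocked flying (moves at over 0.6 m/s, a fall of about 18 mm, while the gripper does not touch it) (linear speed of stand above 0.6 m/s and contact force between the fingers and stand below 0.05 N).
It fails at once if the small roll is dropped, thrown or knocked flying (moves at over 0.6 m/s, a fall of about 18 mm, while the gripper does not touch it) (linear speed of small_roll above 0.6 m/s and contact force between the fingers and small_roll below 0.05 N).
It fails at once if the big roll is dropped, thrown or knocked flying (moves at over 0.6 m/s, a fall of about 18 mm, while the gripper does not touch it) (linear speed of big_roll above 0.6 m/s and contact force between the fingers and big_roll below 0.05 N).
It also fails if it takes over 115 s, if anything falls off the work surface, if the arm or the gripper's body presses on something with over 40 N, if the wrist force passes 120 N, or if a joint passes its speed limit or range.

ROBOT

A 7-joint arm with a two-finger parallel gripper is mounted at the origin on the work surface. World frame = base frame: x ahead of the robot, y to its left, z up, the work surface at z = 0. Lengths are in m, angles in rad, forces in N, time in s.
With the tool pointing down it reaches from about 0.4 to 0.85 m from the base axis. Payload 4.5 kg.
Tool frame: the origin (TCP) lies midway between the tips of the shut fingers; the grasp point (between the pads) lies 19 mm behind it; z points along the fingers, y is the line along which they close (so a half turn about z gives the same grasp; the last joint's range is limited). The gripper opens to 88 mm and grips with 3 to 60 N. Pads are 18 mm wide; open, the fingers measure 123 mm over their backs; the gripper's body (75 mm by 187 mm) begins 45 mm behind the grasp point.
Start: joints at [-1.21, 0.689, -0.195, 1.565, 0.157, 0.902, -0.215], TCP at [0.201, 0.592, 0.239] pointing down, gripper open.
Joint ranges: [-3.01, 3.01], [-0.46, 2.08], [-1.47, 1.51], [0.13, 2.56], [-1, 4.14], [0.04, 2.09], [-2.66, 2.66]. Speed limits (rad/s): [2.57, 2.57, 3.14, 3.14, 3.14, 3.14, 3.14].

INTERFACE

Orientations are given as a unit quaternion [x, y, z, w].
In Python, from plant import r gives the robot as it stands. The module is installed in compiled form; this text tells all that it offers.
- The arm moves only by the tool step_arm, never from a script. Its argument "series" is a list of rows, each a list of 7 numbers: the shift along the world's x, y, z in mm, then the turn, a rotation vector about the world's x, y, z in rad, then the closure, from 0 (fully open) to 1 (shut). A call has 1 to 20 rows; each row shifts and turns the commanded pose from where the row before left it; what a row does not reach is not made up. A row lasts 1/10 s, in which the tool goes at most 50 mm and 8.59 degrees, less where a joint would pass 70% of its speed; a pose out of reach is approached as far as the arm can. A call is refused whole if a number of a shift passes 50 or a number of a turn 0.15, either way. A call with a gripper value outside its range is refused whole. The fingers move at their own pace and stop on an object; "force" is the grip in N (left out, the last holds). Time passes only in rows, so rows that do not move let the fingers close. It gives the time, the measured TCP pose, the force, the opening and the grip force at its end, in the units of the state.
- r.get_state(): the state, without advancing time (a new reading comes with each control period).
- r.snapshot(name): name is "side" or "top"; returns (picture, depth): 420x560x3 uint8, blue, green, red; 420x560 float32, m along the optical axis (not along the pixel's ray), 0 where there is no reading.
- r.get_calibration(name): a dict with "intrinsics" (3x3 intrinsics, pixels), "dist_coeffs" ([k1, k2, p1, p2, k3] as OpenCV has them; the pictures are not rectified), "pose" (4x4, takes a point from camera to world coordinates). Camera axes: x right, y up, looking along -z (the intrinsics and any distortion apply to the point x, -y, -z); pixel columns grow to the right and rows downward; lengths in m; the calibration is good to about 2 mm. A picture is of the moment at which its call begins. get_calibration takes no time and is no camera call.
- r.finish_job(): hands the job in; it is judged then, once.
The state is a dict: "clock": time; "q": joint angles; "qd": joint speeds; "joint_torque": joint torques, N m; "tool_pos": TCP position; "eef_rot": TCP orientation; "contact_force": force on the tool from outside, world axes, zero at the start; "moment": the same for the moment, N m; "opening": opening from 0.0 (shut) to 1.0 (fully open); "finger_force": force on a finger pad.
Only numpy, scipy, OpenCV 4.12 (cv2) and the standard library are available. Lean on these libraries where they do the work, as an engineer would, in place of code of your own. Each camera call takes 0.05 s, during which the arm holds its last target. There are 200 camera calls.

## Working session

There is one attempt and no reset: what is moved stays moved. The work goes in short steps, Python scripts to look and compute and a tool call to move; the robot and the scene stay as the last step left them, time stands still between calls to the robot, and variables do not carry over. Pictures are saved under pics/ and viewed, at most 14 in all, crops included, and the job is handed in when it is done.

Besides the shell and the picture viewer there is one more tool, called after "Emit:" as name(argument=value, ...) on one line, values as JSON. step_arm: Moves the arm, as the interface text tells. Its arguments: {"type":"object","properties":{"series":{"type":"array"},"force":{"type":"number"}},"required":["series"]}

```bash
mkdir -p pics; cat > h.py <<'E'
import numpy as np, cv2
from plant import r
def snap(n):
    im,d=r.snapshot(n); return np.ascontiguousarray(im),d
def cloud(n,d):
    c=r.get_calibration(n);K=np.array(c['intrinsics']);D=np.array(c['dist_coeffs']);P=np.array(c['pose'])
    h,w=d.shape;u,v=np.meshgrid(np.arange(w),np.arange(h))
    p=cv2.undistortPoints(np.stack([u,v],-1).reshape(-1,1,2).astype(np.float64),K,D).reshape(h,w,2)
    X=np.stack([p[...,0]*d,-p[...,1]*d,-d],-1)
    W=X@P[:3,:3].T+P[:3,3]; W[d<=0]=np.nan
    return W
def ray(n,px,z):
    c=r.get_calibration(n);K=np.array(c['intrinsics']);D=np.array(c['dist_coeffs']);P=np.array(c['pose'])
    p=cv2.undistortPoints(np.array(px,float).reshape(-1,1,2),K,D).reshape(-1,2)
    v=np.c_[p[:,0],-p[:,1],-np.ones(len(p))]@P[:3,:3].T;o=P[:3,3]
    return o+v*((z-o[2])/v[:,2])[:,None]
E
python3 - <<'E'
from h import *
for n in('top','side'):
    im,d=snap(n);cv2.imwrite(f'pics/{n}0.png',im);np.save(f'{n}0.npy',d)
    print(n,r.get_calibration(n)['pose'][:3],(d>0).mean())
s=r.get_state();print(s['tool_pos'],s['eef_rot'],s['clock'],s['opening'])
E
```

```text
top [[-2.04414930e-02  9.82251232e-01 -1.86452842e-01  3.54105531e-01]
 [-9.99446294e-01 -2.49730549e-02 -2.19875406e-02  2.35779977e-04]
 [-2.62535859e-02  1.85900144e-01  9.82217840e-01  1.12334377e+00]] 0.9959098639455782
side [[ 0.95613191  0.20119343 -0.21291541  0.31020033]
 [-0.29274829  0.63021734 -0.71911372 -0.82456609]
 [-0.01049797  0.7498982   0.66146994  0.94598084]] 0.9962585034013606
[0.20051719 0.59138987 0.23800699] [ 1.62631920e-01  9.86686482e-01 -8.01696482e-04 -4.86753292e-05] 0.1 1.0065290917789198
```

View pics/top0.png

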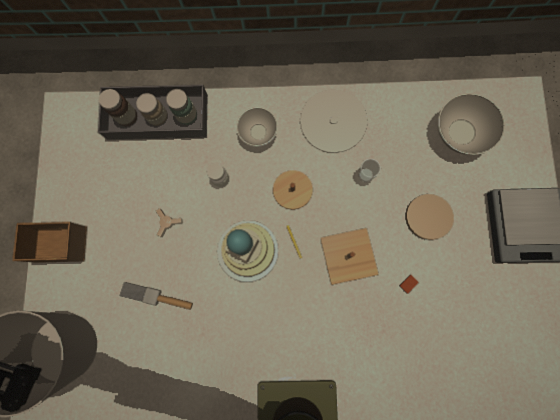

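View pics/side0.png

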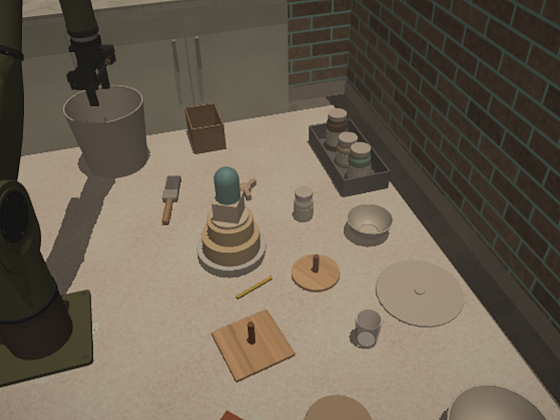

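The top view shows the stack at about (248,250) with the dome at (239,242), the stilt at (168,222), the round post at (293,189), the square post at (349,256) and the bat at (430,216). In both views the gripper is over or inside the bucket at lower left. Next I measure from depth.

```bash
cat > m.py <<'E'
from h import *
def pts(n,d,box,z0,z1):
    W=cloud(n,d);x0,x1,y0,y1=box
    m=np.zeros(d.shape,bool);m[y0:y1,x0:x1]=1
    m&=(W[...,2]>z0)&(W[...,2]<z1)
    return W[m],m
def circ(p):
    c=cv2.minEnclosingCircle((p[:,:2]*1000).astype(np.float32)); return np.round(c[0],1),round(c[1],1)
E
python3 - <<'E'
from m import *
d=np.load('top0.npy')
for nm,b,z0,z1 in [('stilt',(145,195,195,245),.014,.026),('bat',(395,465,185,250),.009,.019),('round',(265,320,160,220),.006,.014),('roundpost',(265,320,160,220),.045,.08),('sq',(310,390,215,295),.006,.014),('sqpost',(310,390,215,295),.05,.09),
 ('wheel',(205,295,205,295),.025,.035),('big',(205,295,205,295),.07,.083),('small',(205,295,205,295),.115,.126),('standtop',(205,295,205,295),.176,.186),('domehi',(205,295,205,295),.188,.27)]:
    p,m=pts('top',d,b,z0,z1)
    if len(p)<3: print(nm,len(p));continue
    print(nm,len(p),'med z',np.round(np.median(p[:,2])*1000,1),'circ',circ(p),'rect',[np.round(v,1) for v in cv2.minAreaRect((p[:,:2]*1000).astype(np.float32))])
W=cloud('top',d);print('bucket max',np.nanmax(W[310:400,20:60,2].ravel()), [ (np.round(np.nanmedian(W[y,x]),3), W[y,x].round(3)) for x,y in((62,340),(95,345),(30,314),(215,260))])
d2=np.load('side0.npy')
for nm,z0,z1 in[('domehi',.24,.27),('domecyl',.19,.23),('stand',.135,.186),('standtop',.178,.186),('small',.116,.126),('smallside',.085,.115),('bigside',.035,.07),('big',.073,.082)]:
    p,m=pts('side',d2,(190,275,155,275),z0,z1)
    print(nm,len(p),p.max(0).round(4),p.min(0).round(4))
    # algebraic circle fit
    A=np.c_[2*p[:,:2],np.ones(len(p))];s=np.linalg.lstsq(A,(p[:,:2]**2).sum(1),rcond=None)[0];print('   fit',s[:2].round(4),np.sqrt(s[2]+s[0]**2+s[1]**2).round(4))
E
```

```text
stilt 264 med z 19.2 circ (array([534.5, 359. ]), 43.2) rect [array([535.4, 350.4]), array([78.9, 67.9]), np.float64(5.1)]
bat 1656 med z 13.2 circ (array([ 530.1, -385.6]), 66.1) rect [array([ 531.6, -385.8]), array([129.1, 126.2]), np.float64(86.6)]
round 1107 med z 9.3 circ (array([620.7,  -2.7]), 59.0) rect [array([621.1,  -1.9]), array([115.9, 113.7]), np.float64(88.1)]
roundpost 23 med z 60.1 circ (array([620.5,  -1.5]), 6.7) rect [array([619.7,  -2.1]), array([11.1, 10.8]), np.float64(88.2)]
sq 2144 med z 9.3 circ (array([ 436.8, -155.4]), 100.0) rect [array([ 441.9, -148.8]), array([178.4, 162.8]), np.float64(2.3)]
sqpost 27 med z 70.6 circ (array([ 426.8, -156.1]), 6.8) rect [array([ 427. , -155.3]), array([10.9, 13.3]), np.float64(86.0)]
wheel 705 med z 29.2 circ (array([446.1, 127. ]), 84.8) rect [array([446.1, 126.7]), array([168.8, 166.7]), np.float64(1.2)]
big 673 med z 77.2 circ (array([446.4, 121.9]), 69.8) rect [array([446.4, 121.7]), array([137.8, 137.7]), np.float64(79.5)]
small 440 med z 121.3 circ (array([448.7, 123.3]), 55.0) rect [array([448.9, 123.8]), array([
[... 523 characters left out ...]
)]
domehi 341 [0.4778 0.14   0.2644] [0.4259 0.0915 0.2404]
   fit [0.4509 0.1159] 0.0171
domecyl 354 [0.4799 0.1218 0.2298] [0.4238 0.0906 0.1901]
   fit [0.4519 0.1217] 0.0266
stand 628 [0.4901 0.1406 0.186 ] [0.4107 0.0816 0.1351]
   fit [0.451  0.1229] 0.0328
standtop 158 [0.4888 0.1406 0.186 ] [0.4114 0.0824 0.178 ]
   fit [0.4515 0.1233] 0.0318
small 407 [0.5045 0.1635 0.1259] [0.3961 0.0646 0.1161]
   fit [0.4504 0.1218] 0.0497
smallside 436 [0.5041 0.1322 0.115 ] [0.3936 0.0634 0.085 ]
   fit [0.4503 0.1216] 0.0541
bigside 596 [0.5256 0.1528 0.07  ] [0.3722 0.0465 0.0351]
   fit [0.4479 0.1215] 0.0702
big 602 [0.5175 0.1644 0.0819] [0.3783 0.0478 0.073 ]
   fit [0.4482 0.1192] 0.0621
```

Depth gives every centre directly, and the two cameras agree to about 2 mm. I'll rise clear of the bucket and go above the dome with the yaw already set for the stand.

Emit:
step_arm(series=[[0,0,20,0,0,0,0],[0,0,25,0,0,0,0],[0,0,25,0,0,0,0],[0,0,25,0,0,0,0],[10,-20,5,0,0,-0.01,0],[17,-32,0,0,0,-0.01,0],[17,-32,0,0,0,-0.01,0],[17,-32,0,0,0,-0.01,0],[17,-32,0,0,0,-0.02,0],[17,-32,0,0,0,-0.02,0],[17,-32,0,0,0,-0.02,0],[17,-32,0,0,0,-0.02,0],[17,-32,0,0,0,-0.02,0],[17,-32,0,0,0,-0.02,0],[17,-32,0,0,0,-0.02,0],[17,-32,0,0,0,0,0],[17,-32,0,0,0,0,0],[17,-32,0,0,0,0,0],[17,-32,0,0,0,0,0],[15,-30,0,0,0,0,0]], force=20)

```text
clock: 2.1
tool_pos: [0.464, 0.0922, 0.3385]
eef_rot: [0.251, 0.968, -0.0, -0.0]
contact_force: [0.2, 0.4, 0.5]
opening: 0.998
finger_force: 0.0
```

```bash
cat >> m.py <<'E'
def st():
    s=r.get_state();x,y,z,w=s['eef_rot']
    from scipy.spatial.transform import Rotation as R
    M=R.from_quat(s['eef_rot']).as_matrix()
    print('t',round(s['clock'],2),'pos',np.round(np.array(s['tool_pos'])*1000,1),'yaw_y',round(np.degrees(np.arctan2(M[1,1],M[0,1])),1),'zt',M[:,2].round(3),'q',np.round(s['q'],2),'F',np.round(s['contact_force'],1),'op',round(s['opening'],3),'ff',np.round(s['finger_force'],1))
E
python3 -c "from m import *;st()"
```

```text
t 2.1 pos [464.   92.2 338.5] yaw_y 60.9 zt [-0. -0. -1.] q [-0.23  0.36 -0.09  1.86  0.04  0.92  0.72] F [0.2 0.4 0.5] op 0.998 ff 0.0
```

Emit:
step_arm(series=[[-6.5,15,0,0,0,0,0],[-7,16,0,0,0,0,0],[0,0,-15,0,0,0,0],[0,0,-20,0,0,0,0],[0,0,-20,0,0,0,0],[0,0,-20,0,0,0,0],[0,0,-20,0,0,0,0],[0,0,-15,0,0,0,0],[0,0,-12,0,0,0,0],[0,0,-9,0,0,0,0],[0,0,0,0,0,0,0]])

```text
clock: 3.2
tool_pos: [0.4494, 0.1247, 0.2068]
eef_rot: [0.251, 0.968, -0.001, -0.001]
contact_force: [-0.9, -0.4, 0.1]
opening: 1.003
finger_force: 0.0
```

```bash
python3 - <<'E'
from m import *
st()
im,d=snap('side');cv2.imwrite('pics/s1.png',cv2.resize(im[100:300,130:330],(600,600)))
im,d=snap('top');cv2.imwrite('pics/t1.png',cv2.resize(im[150:350,150:350],(600,600)))
E
```

```text
t 3.2 pos [449.4 124.7 206.8] yaw_y 61.0 zt [-0.002 -0.001 -1.   ] q [-0.31  0.54 -0.09  2.07  0.09  0.54  0.6 ] F [-0.9 -0.4  0.1] op 1.003 ff 0.0
```

View pics/s1.png

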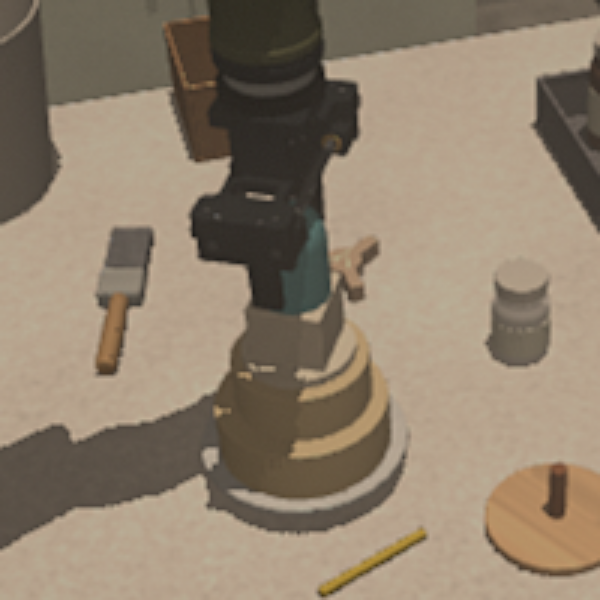

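The crop shows the two fingers straddling the dome with the gripper body clear above it, and the jaw line matches the stand's faces. Closing gradually.

Emit:
step_arm(series=[[0,0,0,0,0,0,0.2],[0,0,0,0,0,0,0.26],[0,0,0,0,0,0,0.3],[0,0,0,0,0,0,0.33],[0,0,0,0,0,0,0.36],[0,0,0,0,0,0,0.39],[0,0,0,0,0,0,0.45],[0,0,0,0,0,0,0.6],[0,0,0,0,0,0,0.6],[0,0,3,0,0,0,0.6],[0,0,5,0,0,0,0.6],[0,0,10,0,0,0,0.6],[0,0,10,0,0,0,0.6],[0,0,10,0,0,0,0.6],[0,0,0,0,0,0,0.6]], force=20)

```text
clock: 4.8
tool_pos: [0.4511, 0.1254, 0.2474]
eef_rot: [0.251, 0.968, 0.001, 0.001]
contact_force: [-0.7, -0.3, -1.1]
opening: 0.626
finger_force: 20.0
```

```bash
python3 - <<'E'
from m import *
st()
im,d=snap('side');cv2.imwrite('pics/s2.png',cv2.resize(im[100:300,130:330],(600,600)))
E
```

```text
t 4.8 pos [451.1 125.4 247.4] yaw_y 61.0 zt [ 0.003  0.001 -1.   ] q [-0.31  0.47 -0.1   2.02  0.07  0.65  0.62] F [-0.7 -0.3 -1.1] op 0.626 ff 20.0
```

View pics/s2.png

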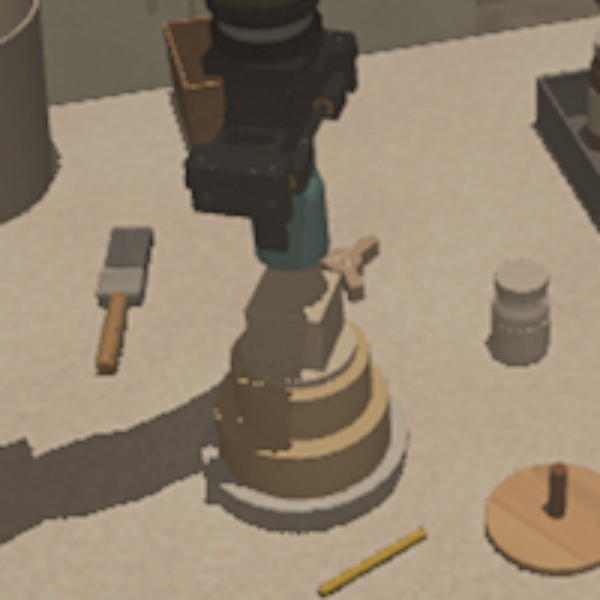

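Dome is held and lifted clear, the stand stays put. Carrying it over to the stilt.

Emit:
step_arm(series=[[3,8,4,0,0,0,0.6],[5,14,6,0,0,0,0.6],[7.5,21,0,0,0,0,0.6],[7.5,21,0,0,0,0,0.6],[7.5,21,0,0,0,0,0.6],[7.5,21,0,0,0,0,0.6],[7.5,21,0,0,0,0,0.6],[7.5,21,0,0,0,0,0.6],[7.5,21,0,0,0,0,0.6],[7.5,21,0,0,0,0,0.6],[7,20,0,0,0,0,0.6],[5,14,0,0,0,0,0.6],[3,8,0,0,0,0,0.6],[0,3,0,0,0,0,0.6],[0,0,-15,0,0,0,0.6],[0,0,-20,0,0,0,0.6],[0,0,-20,0,0,0,0.6],[0,0,-20,0,0,0,0.6],[0,0,-20,0,0,0,0.6],[0,0,-20,0,0,0,0.6]])

```text
clock: 6.85
tool_pos: [0.533, 0.359, 0.14]
eef_rot: [0.251, 0.968, -0.0, -0.0]
contact_force: [0.8, -0.9, -2.1]
opening: 0.628
finger_force: 20.0
```

Emit:
step_arm(series=[[0,0,-20,0,0,0,0.6],[0,0,-20,0,0,0,0.6],[0,0,-15,0,0,0,0.6],[0,0,-10,0,0,0,0.6],[0,0,-5,0,0,0,0.6],[0,0,0,0,0,0,0.6],[0,0,0,0,0,0,0.6]])

```text
clock: 7.55
tool_pos: [0.5336, 0.3603, 0.0714]
eef_rot: [0.251, 0.968, 0.001, 0.0]
contact_force: [0.5, 1.0, -2.1]
opening: 0.631
finger_force: 20.0
```

```bash
python3 - <<'E'
from m import *
st()
im,d=snap('side');cv2.imwrite('pics/s3.png',cv2.resize(im[100:300,130:330],(600,600)))
# dome by colour in side depth
m=(im[...,0].astype(int)-im[...,2]>20);W=cloud('side',d);m&=(W[...,2]>.02)
m[:,:200]=0;p=W[m];p=p[(abs(p[:,0]-.534)<.06)&(abs(p[:,1]-.36)<.06)];print(len(p),p.min(0).round(4),p.max(0).round(4))
A=np.c_[2*p[:,:2],np.ones(len(p))];s=np.linalg.lstsq(A,(p[:,:2]**2).sum(1),rcond=None)[0];print(s[:2].round(4),np.sqrt(s[2]+s[0]**2+s[1]**2))
E
```

```text
t 7.55 pos [533.6 360.3  71.4] yaw_y 61.0 zt [ 0.001  0.001 -1.   ] q [-0.63  0.93 -0.06  1.63  0.08  0.59  0.33] F [ 0.5  1.  -2.1] op 0.631 ff 20.0Traceback (most recent call last):
  File "<stdin>", line 6, in <module>
    return umr_minimum(a, axis, None, out, keepdims, initial, where)
ValueError: zero-size array to reduction operation minimum which has no identity
```

View pics/s3.png

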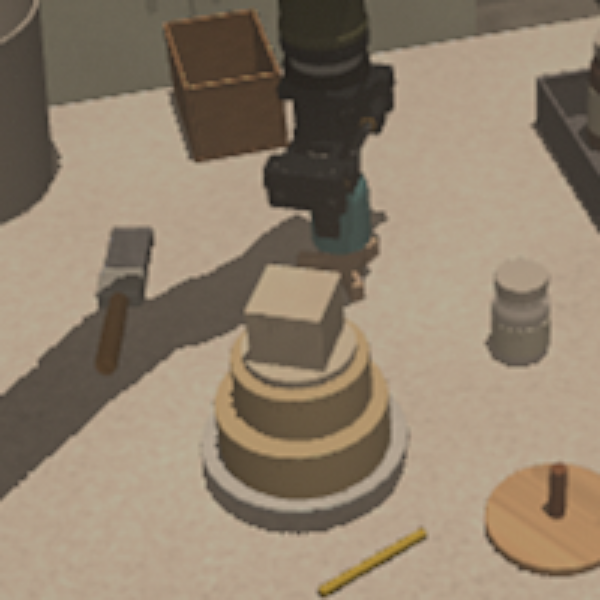

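Dome is directly over the stilt and the rest of the stack is untouched. Lowering the last 26 mm gently.

Emit:
step_arm(series=[[0,0,-6,0,0,0,0.6],[0,0,-6,0,0,0,0.6],[0,0,-5,0,0,0,0.6],[0,0,-3,0,0,0,0.6],[0,0,-2,0,0,0,0.6],[0,0,-1,0,0,0,0.6],[0,0,-1,0,0,0,0.6],[0,0,0,0,0,0,0.6],[0,0,0,0,0,0,0.6]])

```text
clock: 8.5
tool_pos: [0.5332, 0.36, 0.0469]
eef_rot: [0.251, 0.968, 0.0, 0.0]
contact_force: [0.4, -0.4, -2.0]
opening: 0.631
finger_force: 20.0
```

Emit:
step_arm(series=[[0,0,-1,0,0,0,0.6],[0,0,-1,0,0,0,0.6],[0,0,0,0,0,0,0.6],[0,0,0,0,0,0,0.6]])

```text
clock: 8.9
tool_pos: [0.5333, 0.3601, 0.0459]
eef_rot: [0.251, 0.968, 0.0, 0.0]
contact_force: [-1.0, -0.6, 5.3]
opening: 0.632
finger_force: 20.0
```

Contact. Opening slowly, then up.

Emit:
step_arm(series=[[0,0,0,0,0,0,0.36],[0,0,0,0,0,0,0.33],[0,0,0,0,0,0,0.3],[0,0,0,0,0,0,0.2],[0,0,0,0,0,0,0.1],[0,0,0,0,0,0,0],[0,0,0,0,0,0,0],[0,0,0,0,0,0,0],[0,0,10,0,0,0,0],[0,0,20,0,0,0,0],[0,0,25,0,0,0,0],[0,0,30,0,0,0,0],[0,0,40,0,0,0,0],[0,0,40,0,0,0,0],[0,0,40,0,0,0,0],[0,0,15,0,0,0,0],[-15,-40,0,0,0,0,0],[-15,-40,0,0,0,0,0],[-15,-40,0,0,0,0,0],[-10,-20,0,0,0,0,0]])

```text
clock: 10.9
tool_pos: [0.477, 0.2156, 0.2656]
eef_rot: [0.252, 0.968, -0.001, 0.0]
contact_force: [1.1, 0.9, -0.3]
opening: 1.001
finger_force: 0.0
```

```bash
python3 - <<'E'
from m import *
st()
im,d=snap('top');W=cloud('top',d)
p,m=pts('top',d,(130,210,180,260),.03,.11);print('dome top',circ(p),len(p))
im,d=snap('side');W=cloud('side',d)
k=(abs(W[...,0]-.534)<.07)&(abs(W[...,1]-.36)<.07)
for a,b in((.03,.07),(.07,.09),(.09,.11)):
    p=W[k&(W[...,2]>a)&(W[...,2]<b)];print('side',a,len(p),p.min(0).round(4),p.max(0).round(4))
    A=np.c_[2*p[:,:2],np.ones(len(p))];s=np.linalg.lstsq(A,(p[:,:2]**2).sum(1),rcond=None)[0];print(s[:2].round(4),np.sqrt(s[2]+s[0]**2+s[1]**2))
E
```

```text
t 10.9 pos [477.  215.6 265.6] yaw_y 60.8 zt [-0.    -0.002 -1.   ] q [-0.46  0.52 -0.08  1.84  0.06  0.79  0.48] F [ 1.1  0.9 -0.3] op 1.001 ff 0.0
dome top (array([0., 0.]), 0.0) 0
side 0.03 227 [0.5082 0.3283 0.0301] [0.563  0.3625 0.0699]
[0.5357 0.3567] 0.025515449240329557
side 0.07 156 [0.5092 0.3269 0.0704] [0.5633 0.3724 0.0898]
[0.5359 0.3554] 0.02289070750894779
side 0.09 113 [0.5136 0.3365 0.0902] [0.5575 0.3723 0.1029]
[0.5355 0.354 ] 0.01383428019486816
```

```bash
python3 - <<'E'
from m import *
for n in('top','side'):
    im,d=snap(n);W=cloud(n,d)
    for a,b in((.177,.187),(.116,.127)):
        m=(abs(W[...,0]-.45)<.07)&(abs(W[...,1]-.123)<.065)&(W[...,2]>a)&(W[...,2]<b)
        p=W[m];print(n,a,len(p),np.median(p[:,2]),[np.round(v,1) for v in cv2.minAreaRect((p[:,:2]*1000).astype(np.float32))],circ(p))
E
```

```text
top 0.177 623 0.1812438729906486 [array([448.9, 125.4]), array([60.2, 59.6]), np.float64(61.7)] (array([448.2, 125.8]), 40.4)
top 0.116 467 0.12130019186593133 [array([447.7, 121.5]), array([105.3, 108.9]), np.float64(58.2)] (array([448.8, 123.3]), 54.9)
side 0.177 481 0.182231578514487 [array([450.8, 122.9]), array([64.7, 60.1]), np.float64(60.9)] (array([450.5, 123. ]), 40.3)
side 0.116 430 0.12218318135207396 [array([448.6, 109.9]), array([ 92.4, 108. ]), np.float64(79.3)] (array([449.5, 119. ]), 55.8)
```

Stand is at (449.5, 124.5) with side angle 61.5°, so the yaw already fits.

Emit:
step_arm(series=[[-9,-30,0,0,0,0.01,0],[-9.5,-31,0,0,0,0,0],[-9,-30,0,0,0,0,0],[0,0,-20,0,0,0,0],[0,0,-20,0,0,0,0],[0,0,-20,0,0,0,0],[0,0,-20,0,0,0,0],[0,0,-20,0,0,0,0],[0,0,-15,0,0,0,0],[0,0,-8,0,0,0,0],[0,0,0,0,0,0,0.1],[0,0,0,0,0,0,0.2],[0,0,0,0,0,0,0.26],[0,0,0,0,0,0,0.29],[0,0,0,0,0,0,0.32],[0,0,0,0,0,0,0.35],[0,0,0,0,0,0,0.45],[0,0,0,0,0,0,0.6],[0,0,0,0,0,0,0.6],[0,0,0,0,0,0,0.6]], force=25)

```text
clock: 13.1
tool_pos: [0.4506, 0.1286, 0.1422]
eef_rot: [0.246, 0.969, -0.0, 0.0]
contact_force: [-0.5, -1.8, 6.3]
opening: 0.677
finger_force: 25.0
```

Emit:
step_arm(series=[[0,0,3,0,0,0,0.6],[0,0,5,0,0,0,0.6],[0,0,10,0,0,0,0.6],[0,0,10,0,0,0,0.6],[0,0,0,0,0,0,0.6]])

```text
clock: 13.6
tool_pos: [0.4516, 0.1294, 0.1713]
eef_rot: [0.246, 0.969, 0.001, 0.001]
contact_force: [0.6, -0.1, -2.4]
opening: 0.675
finger_force: 25.0
```

```bash
python3 - <<'E'
from m import *
st()
im,d=snap('side');cv2.imwrite('pics/s4.png',cv2.resize(im[100:300,130:330],(600,600)))
E
```

```text
t 13.6 pos [451.6 129.4 171.3] yaw_y 61.5 zt [ 0.003  0.001 -1.   ] q [-0.33  0.61 -0.08  2.1   0.1   0.44  0.59] F [ 0.6 -0.1 -2.4] op 0.675 ff 25.0
```

View pics/s4.png

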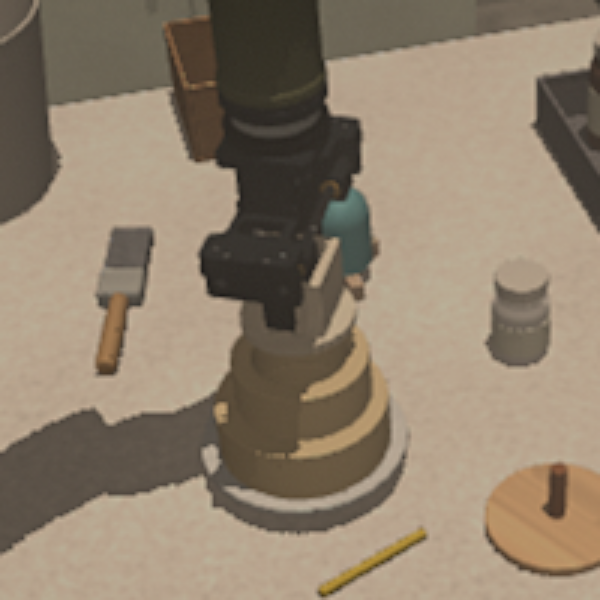

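Stand is clamped square and lifted, with the rolls undisturbed. Carrying it to the bat.

Emit:
step_arm(series=[[1,-5,10,0,0,0,0.6],[3,-20,10,0,0,0,0.6],[4,-27,0,0,0,0,0.6],[4,-28,0,0,0,0,0.6],[4,-28,0,0,0,0,0.6],[4,-28,0,0,0,0,0.6],[4,-28,0,0,0,0,0.6],[4,-28,0,0,0,0,0.6],[4,-28,0,0,0,0,0.6],[4,-28,0,0,0,0,0.6],[4,-28,0,0,0,0,0.6],[4,-28,0,0,0,0,0.6],[4,-28,0,0,0,0,0.6],[4,-28,0,0,0,0,0.6],[4,-28,0,0,0,0,0.6],[4,-28,0,0,0,0,0.6],[4,-28,0,0,0,0,0.6],[4,-28,0,0,0,0,0.6],[4,-28,0,0,0,0,0.6],[4,-15,0,0,0,0,0.6]])

```text
clock: 15.65
tool_pos: [0.5249, -0.3899, 0.1897]
eef_rot: [0.248, 0.969, -0.001, -0.0]
contact_force: [0.4, -0.5, -1.4]
opening: 0.68
finger_force: 25.0
```

Emit:
step_arm(series=[[0,0,0,0,0,0,0.6],[0,0,0,0,0,0,0.6]])

```text
clock: 15.85
tool_pos: [0.526, -0.3853, 0.1895]
eef_rot: [0.246, 0.969, 0.001, -0.001]
contact_force: [-0.0, 0.3, -1.8]
opening: 0.678
finger_force: 25.0
```

Emit:
step_arm(series=[[3.5,0,-10,0,0,0,0.6],[0,0,-20,0,0,0,0.6],[0,0,-20,0,0,0,0.6],[0,0,-20,0,0,0,0.6],[0,0,-20,0,0,0,0.6],[0,0,-20,0,0,0,0.6],[0,0,-15,0,0,0,0.6],[0,0,-10,0,0,0,0.6],[0,0,-8,0,0,0,0.6],[0,0,-4,0,0,0,0.6],[0,0,-2,0,0,0,0.6],[0,0,0,0,0,0,0.6],[0,0,0,0,0,0,0.6]])

```text
clock: 17.15
tool_pos: [0.5305, -0.3863, 0.0413]
eef_rot: [0.246, 0.969, -0.0, 0.001]
contact_force: [0.5, -0.4, -1.9]
opening: 0.672
finger_force: 25.0
```

```bash
python3 - <<'E'
from m import *
st()
im,d=snap('top');cv2.imwrite('pics/t5.png',cv2.resize(im[130:330,350:550],(600,600)))
E
```

```text
t 17.15 pos [ 530.5 -386.3   41.3] yaw_y 61.5 zt [ 0.001 -0.001 -1.   ] q [ 0.64  0.99 -0.16  1.59  0.24  0.59  1.43] F [ 0.5 -0.4 -1.9] op 0.672 ff 25.0
```

View pics/t5.png

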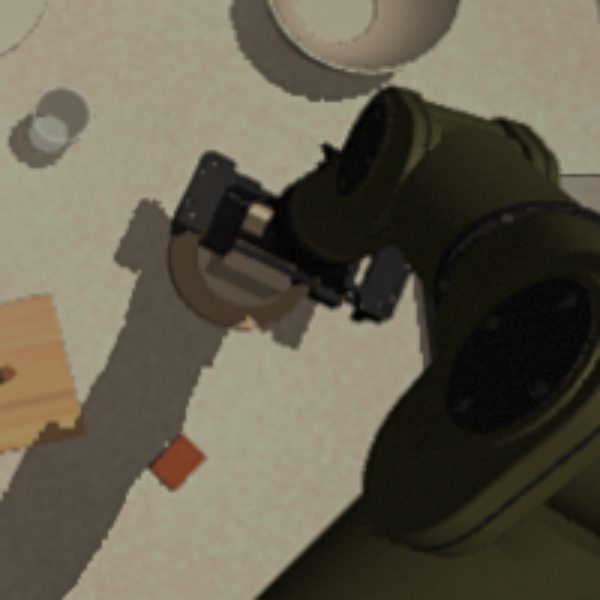

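The crop shows the stand foot concentric within the bat rim (bat at crop ≈ (245,260)). Lowering until contact.

Emit:
step_arm(series=[[0,0,-2,0,0,0,0.6],[0,0,-2,0,0,0,0.6],[0,0,-1,0,0,0,0.6],[0,0,-1,0,0,0,0.6],[0,0,0,0,0,0,0.6],[0,0,0,0,0,0,0.6]])

```text
clock: 17.8
tool_pos: [0.5301, -0.386, 0.0347]
eef_rot: [0.246, 0.969, 0.0, -0.0]
contact_force: [-0.2, 0.7, -1.0]
opening: 0.683
finger_force: 25.0
```

Emit:
step_arm(series=[[0,0,-1,0,0,0,0.6],[0,0,0,0,0,0,0.6],[0,0,0,0,0,0,0.6]])

```text
clock: 18.1
tool_pos: [0.5302, -0.3861, 0.0343]
eef_rot: [0.246, 0.969, -0.0, 0.0]
contact_force: [-1.7, 1.0, 4.1]
opening: 0.675
finger_force: 25.0
```

Emit:
step_arm(series=[[0,0,0,0,0,0,0.32],[0,0,0,0,0,0,0.28],[0,0,0,0,0,0,0.2],[0,0,0,0,0,0,0.1],[0,0,0,0,0,0,0],[0,0,0,0,0,0,0],[0,0,0,0,0,0,0],[0,0,10,0,0,0,0],[0,0,20,0,0,0,0],[0,0,30,0,0,0,0],[0,0,30,0,0,0,0],[0,0,40,0,0,0,0],[0,0,40,0,0,0,0],[0,0,40,0,0,0,0],[0,0,0,0,0,0,0]])

```text
clock: 19.6
tool_pos: [0.5333, -0.3879, 0.251]
eef_rot: [0.246, 0.969, -0.002, 0.006]
contact_force: [0.1, -0.3, -0.4]
opening: 0.999
finger_force: 0.0
```

```bash
python3 - <<'E'
from m import *
st()
for n in('top','side'):
    im,d=snap(n);W=cloud(n,d)
    for nm,cx,cy,R,a,b in(('small',.45,.123,.07,.114,.127),('bigtop',.448,.122,.08,.072,.085),('standtop',.53,-.386,.06,.068,.08),('foot',.53,-.386,.06,.0185,.027),('dome',.535,.358,.05,.085,.12)):
        m=(abs(W[...,0]-cx)<R)&(abs(W[...,1]-cy)<R)&(W[...,2]>a)&(W[...,2]<b)
        p=W[m]
        if len(p)>5:print(n,nm,len(p),np.median(p[:,2]).round(4),[np.round(v,1) for v in cv2.minAreaRect((p[:,:2]*1000).astype(np.float32))],circ(p))
# clearance for gripper body
W=cloud('top',np.load('top0.npy')).reshape(-1,3);W2=cloud('side',np.load('side0.npy')).reshape(-1,3)
P=np.r_[W,W2];P=P[~np.isnan(P[:,0])]
for nm,c,off,rr in(('round',(.6205,-.002),.0465,.06),('square',(.427,-.1555),.054,.075),('stack',(.449,.123),.05,.09)):
    for th in range(0,360,15):
        u=np.array([np.cos(np.radians(th)),np.sin(np.radians(th))]);q=P[:,:2]-np.array(c)
        a=q@u-off;b=q@np.array([-u[1],u[0]])
        m=(abs(a)<.105)&(abs(b)<.05)&(np.hypot(*q.T)>rr)&(P[:,2]<.2)
        print(nm,th,round(P[m,2].max(),3),end=' | ')
    print()
E
```

```text
t 19.6 pos [ 533.3 -387.9  251. ] yaw_y 61.5 zt [ 0.011 -0.007 -1.   ] q [ 0.67  0.72 -0.22  1.45  0.17  0.98  1.49] F [ 0.1 -0.3 -0.4] op 0.999 ff 0.0
top small 777 0.1211 [array([448.9, 123.9]), array([107.6, 106.8]), np.float64(89.0)] (array([449.1, 123. ]), 55.1)
top bigtop 735 0.0772 [array([445.8, 121.9]), array([138.2, 137.4]), np.float64(43.8)] (array([446. , 122.3]), 70.0)
top standtop 533 0.073 [array([ 530.2, -385.7]), array([62.3, 61.6]), np.float64(62.0)] (array([ 529.4, -385.5]), 40.3)
top foot 192 0.0216 [array([ 519.6, -378.9]), array([96.8, 65.1]), np.float64(42.2)] (array([ 528.6, -389.2]), 48.7)
top dome 245 0.0931 [array([533.9, 358.8]), array([45.6, 45.4]), np.float64(8.6)] (array([534. , 358.3]), 24.4)
side small 776 0.1219 [array([450.7, 121. ]), array([111.5, 108.1]), np.float64(78.9)] (array([451.1, 121.1]), 56.9)
side bigtop 782 0.0784 [array([446.9, 106.4]), array([115.1, 138.7]), np.float64(86.5)] (array([446.8, 118. ]), 71.2)
side standtop 831 0.0734 [array([ 533.2, -383.8]), array([54.3, 59.8]), np.float64(61.5)] (array([ 532.9, -383.7]), 39.0)
side foot
[... 819 characters left out ...]
5 0.015 | square 150 0.015 | square 165 0.015 | square 180 0.015 | square 195 0.014 | square 210 0.015 | square 225 0.015 | square 240 0.015 | square 255 0.015 | square 270 0.015 | square 285 0.014 | square 300 0.014 | square 315 0.014 | square 330 0.014 | square 345 0.014 | 
stack 0 0.007 | stack 15 0.007 | stack 30 0.007 | stack 45 0.008 | stack 60 0.008 | stack 75 0.008 | stack 90 0.008 | stack 105 0.007 | stack 120 0.007 | stack 135 0.007 | stack 150 0.007 | stack 165 0.006 | stack 180 0.006 | stack 195 0.007 | stack 210 0.007 | stack 225 0.007 | stack 240 0.007 | stack 255 0.012 | stack 270 0.013 | stack 285 0.014 | stack 300 0.014 | stack 315 0.014 | stack 330 0.011 | stack 345 0.012 |
```

Stand sits at (530.2, -385.7) and the dome at (534, 358.5), both well centred. The small roll's centre is about (449.7, 122.7). I'll take its +61.5° wall at (472, 163.5), so the yaw does not change, with the jaws half closed.

Emit:
step_arm(series=[[-1,10,0,0,0,0,0.3],[-3,25,0,0,0,0,0.545],[-3,30,0,0,0,0,0.545],[-3,30,0,0,0,0,0.545],[-3,30,0,0,0,0,0.545],[-3,30,0,0,0,0,0.545],[-3,30,0,0,0,0,0.545],[-3,30,0,0,0,0,0.545],[-4,30,0,0,0,0,0.545],[-4,30,0,0,0,0,0.545],[-4,30,0,0,0,0,0.545],[-4,30,0,0,0,0,0.545],[-4,30,0,0,0,0,0.545],[-4,30,0,0,0,0,0.545],[-4,30,0,0,0,0,0.545],[-4,30,0,0,0,0,0.545],[-4,30,0,0,0,0,0.545],[-4,30,0,0,0,0,0.545],[-2,20,0,0,0,0,0.545],[0,16,0,0,0,0,0.545]])

```text
clock: 21.7
tool_pos: [0.4637, 0.1667, 0.2424]
eef_rot: [0.244, 0.97, -0.001, -0.002]
contact_force: [-0.0, -0.4, 0.3]
opening: 0.458
finger_force: 0.0
```

Emit:
step_arm(series=[[0,0,-20,0,0,0,0.545],[0,0,-20,0,0,0,0.545],[0,0,-20,0,0,0,0.545],[0,0,-15,0,0,0,0.545],[0,0,-15,0,0,0,0.545],[0,0,0,0,0,0,0.545],[0,0,0,0,0,0,0.545]])

```text
clock: 22.4
tool_pos: [0.4649, 0.1649, 0.1532]
eef_rot: [0.246, 0.969, -0.001, -0.001]
contact_force: [-0.3, -0.4, 0.2]
opening: 0.456
finger_force: 0.0
```

```bash
python3 -c "from m import *;st()"
```

```text
t 22.4 pos [464.9 164.9 153.2] yaw_y 61.6 zt [-0.002 -0.001 -1.   ] q [-0.35  0.66 -0.13  2.04  0.18  0.45  0.45] F [-0.3 -0.4  0.2] op 0.456 ff 0.0
```

Emit:
step_arm(series=[[7,-1.3,0,0,0,0,0.545],[0,0,-10,0,0,0,0.545],[0,0,-10,0,0,0,0.545],[0,0,-10,0,0,0,0.545],[0,0,-10,0,0,0,0.545],[0,0,-10,0,0,0,0.545],[0,0,-10,0,0,0,0.545],[0,0,-8,0,0,0,0.545],[0,0,0,0,0,0,0.545],[0,0,0,0,0,0,0.545]])

```text
clock: 23.4
tool_pos: [0.4731, 0.1637, 0.0856]
eef_rot: [0.246, 0.969, -0.0, -0.0]
contact_force: [0.2, -0.4, -0.0]
opening: 0.455
finger_force: 0.0
```

```bash
python3 - <<'E'
from m import *
st()
im,d=snap('side');cv2.imwrite('pics/s6.png',cv2.resize(im[120:280,150:310],(600,600)))
E
```

```text
t 23.4 pos [473.1 163.7  85.6] yaw_y 61.5 zt [-0. -0. -1.] q [-0.37  0.79 -0.09  2.06  0.21  0.3   0.44] F [ 0.2 -0.4 -0. ] op 0.455 ff 0.0
```

View pics/s6.png

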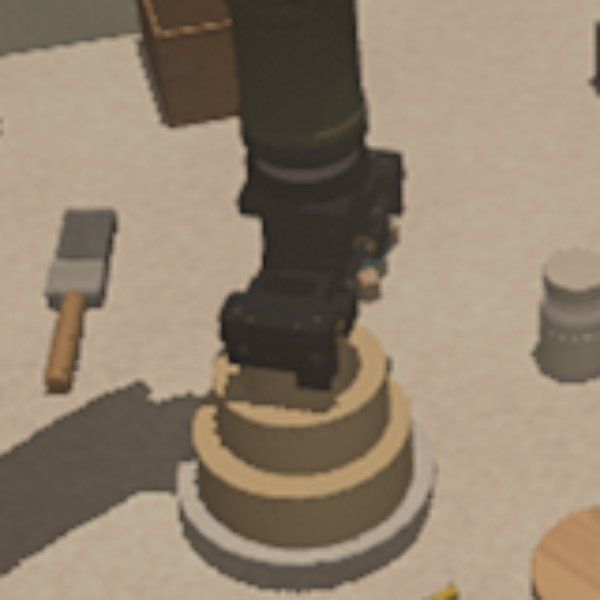

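The inner finger is down in the bore and the forces read near zero. Closing on the wall and lifting a little.

Emit:
step_arm(series=[[0,0,0,0,0,0,0.65],[0,0,0,0,0,0,0.7],[0,0,0,0,0,0,0.74],[0,0,0,0,0,0,0.77],[0,0,0,0,0,0,0.8],[0,0,0,0,0,0,0.83],[0,0,0,0,0,0,0.9],[0,0,0,0,0,0,1],[0,0,0,0,0,0,1],[0,0,0,0,0,0,1]], force=40)

```text
clock: 24.45
tool_pos: [0.473, 0.1634, 0.0858]
eef_rot: [0.246, 0.969, -0.0, -0.0]
contact_force: [-0.3, -1.0, 2.3]
opening: 0.176
finger_force: 38.7
```

Emit:
step_arm(series=[[0,0,3,0,0,0,1],[0,0,5,0,0,0,1],[0,0,10,0,0,0,1],[0,0,15,0,0,0,1],[0,0,15,0,0,0,1],[0,0,10,0,0,0,1],[0,0,0,0,0,0,1],[0,0,0,0,0,0,1]])

```text
clock: 25.25
tool_pos: [0.4731, 0.1637, 0.1439]
eef_rot: [0.246, 0.969, 0.0, 0.0]
contact_force: [0.8, -1.0, -1.3]
opening: 0.179
finger_force: 38.7
```

```bash
python3 - <<'E'
from m import *
st()
im,d=snap('side');cv2.imwrite('pics/s7.png',cv2.resize(im[120:280,150:310],(600,600)))
W=cloud('side',d)
m=(abs(W[...,0]-.45)<.075)&(abs(W[...,1]-.12)<.08)&(W[...,2]>.13)&(W[...,2]<.195)
hsv=cv2.cvtColor(im,cv2.COLOR_BGR2HSV);m&=(hsv[...,1]>60)&(hsv[...,2]>130)
p=W[m];A=np.c_[p[:,:2],np.ones(len(p))]
print(len(p),p.min(0),p.max(0))
E
```

```text
t 25.25 pos [473.1 163.7 143.9] yaw_y 61.5 zt [ 0.  0. -1.] q [-0.35  0.68 -0.13  2.03  0.19  0.44  0.46] F [ 0.8 -1.  -1.3] op 0.179 ff 38.7
312 [0.39687372 0.06628415 0.13758364] [0.50401659 0.16026104 0.18484001]
```

View pics/s7.png

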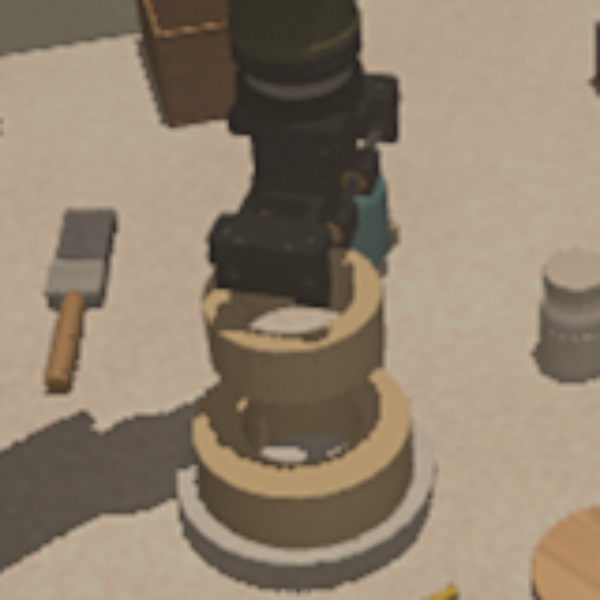

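The roll is held level with the gripper over its +y wall. Moving it over the round-based post.

Emit:
step_arm(series=[[5,-4,2,0,0,0,1],[12,-9,3,0,0,0,1],[16,-12,0,0,0,0,1],[16,-12,0,0,0,0,1],[16,-12,0,0,0,0,1],[16,-12,0,0,0,0,1],[16,-12,0,0,0,0,1],[16,-12,0,0,0,0,1],[16,-12,0,0,0,0,1],[16,-12,0,0,0,0,1],[14,-9,0,0,0,0,1],[8,-5,0,0,0,0,1],[3.5,-2.4,0,0,0,0,1],[0,0,0,0,0,0,1],[0,0,0,0,0,0,1],[0,0,0,0,0,0,1]])

```text
clock: 26.9
tool_pos: [0.6429, 0.0391, 0.1487]
eef_rot: [0.245, 0.969, 0.0, -0.0]
contact_force: [-0.2, 0.3, -1.5]
opening: 0.177
finger_force: 38.7
```

```bash
python3 - <<'E'
from m import *
st()
im,d=snap('side');cv2.imwrite('pics/s8.png',cv2.resize(im[160:320,230:390],(600,600)))
W=cloud('side',d);hsv=cv2.cvtColor(im,cv2.COLOR_BGR2HSV)
m=(np.hypot(W[...,0]-.62,W[...,1]+.002)<.08)&(W[...,2]>.13)&(W[...,2]<.2)&(hsv[...,1]>60)
p=W[m];print(len(p),p.min(0).round(4),p.max(0).round(4))
E
```

```text
t 26.9 pos [642.9  39.1 148.7] yaw_y 61.6 zt [-0.001  0.    -1.   ] q [-0.03  0.82 -0.19  1.58  0.21  0.76  0.76] F [-0.2  0.3 -1.5] op 0.177 ff 38.7
1272 [ 0.5654 -0.0577  0.1391] [0.6757 0.0438 0.1908]
```

View pics/s8.png

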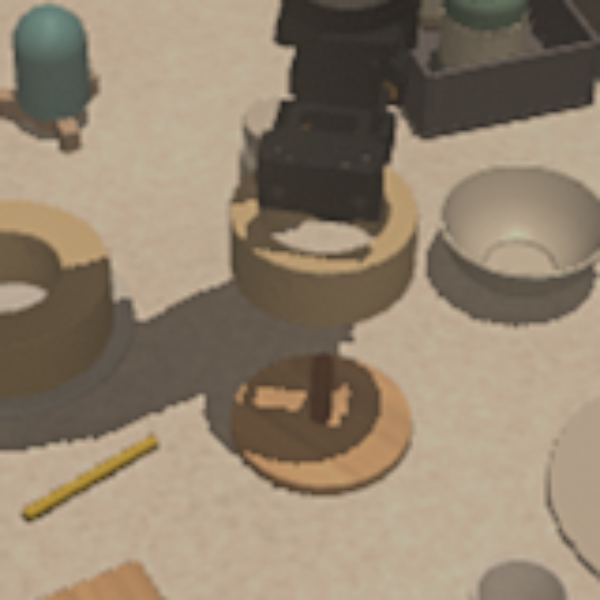

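The roll is over the round base, spanning x 565–676 and so centred on 620.5. Lowering over the post.

Emit:
step_arm(series=[[0,0,-10,0,0,0,1],[0,0,-15,0,0,0,1],[0,0,-15,0,0,0,1],[0,0,-15,0,0,0,1],[0,0,-15,0,0,0,1],[0,0,-15,0,0,0,1],[0,0,-15,0,0,0,1],[0,0,-10,0,0,0,1],[0,0,-7,0,0,0,1],[0,0,-5,0,0,0,1],[0,0,-2,0,0,0,1],[0,0,0,0,0,0,1],[0,0,0,0,0,0,1]])

```text
clock: 28.25
tool_pos: [0.644, 0.0383, 0.0253]
eef_rot: [0.246, 0.969, 0.0, 0.0]
contact_force: [-0.4, 0.2, -1.9]
opening: 0.181
finger_force: 38.7
```

Emit:
step_arm(series=[[0,0,-2,0,0,0,1],[0,0,-2,0,0,0,1],[0,0,-1,0,0,0,1],[0,0,0,0,0,0,1],[0,0,0,0,0,0,1]])

```text
clock: 28.75
tool_pos: [0.6436, 0.0383, 0.0197]
eef_rot: [0.246, 0.969, 0.0, -0.0]
contact_force: [0.8, 0.3, -2.3]
opening: 0.184
finger_force: 38.7
```

Emit:
step_arm(series=[[0,0,-1,0,0,0,1],[0,0,-1,0,0,0,1],[0,0,0,0,0,0,1],[0,0,0,0,0,0,1]])

```text
clock: 29.15
tool_pos: [0.6437, 0.0383, 0.0178]
eef_rot: [0.246, 0.969, 0.0, 0.0]
contact_force: [0.6, -0.7, -0.2]
opening: 0.18
finger_force: 38.7
```

Emit:
step_arm(series=[[0,0,-1,0,0,0,1],[0,0,0,0,0,0,1],[0,0,0,0,0,0,1]])

```text
clock: 29.45
tool_pos: [0.6437, 0.0383, 0.0178]
eef_rot: [0.246, 0.969, -0.0, 0.0]
contact_force: [-1.9, 0.9, 7.5]
opening: 0.181
finger_force: 38.7
```

Emit:
step_arm(series=[[0,0,0,0,0,0,0.8],[0,0,0,0,0,0,0.77],[0,0,0,0,0,0,0.73],[0,0,0,0,0,0,0.69],[0,0,0,0,0,0,0.67],[0,0,0,0,0,0,0.67],[0,0,0,0,0,0,0.67],[0,0,5,0,0,0,0.67],[0,0,10,0,0,0,0.67],[0,0,15,0,0,0,0.67],[0,0,20,0,0,0,0.67],[0,0,25,0,0,0,0.67],[0,0,30,0,0,0,0.67],[0,0,35,0,0,0,0.67],[0,0,35,0,0,0,0.4],[-20,50,0,0,0,0,0.35],[-20,50,0,0,0,0,0.35],[-20,50,0,0,0,0,0.35],[-10,20,0,0,0,0,0.35],[0,0,0,0,0,0,0.35]])

```text
clock: 31.45
tool_pos: [0.5757, 0.2033, 0.1934]
eef_rot: [0.242, 0.97, 0.002, -0.0]
contact_force: [-0.2, 0.0, 0.1]
opening: 0.652
finger_force: 0.0
```

```bash
python3 - <<'E'
from m import *
st()
for n in('top','side'):
    im,d=snap(n);W=cloud(n,d)
    for nm,cx,cy,R,a,b in(('small',.62,-.002,.075,.048,.058),('bigtop',.447,.122,.08,.072,.085)):
        m=(np.hypot(W[...,0]-cx,W[...,1]-cy)<R)&(W[...,2]>a)&(W[...,2]<b)
        p=W[m]
        if len(p)>5:print(n,nm,len(p),np.median(p[:,2]).round(4),[np.round(v,1) for v in cv2.minAreaRect((p[:,:2]*1000).astype(np.float32))],circ(p))
E
```

```text
t 31.45 pos [575.7 203.3 193.4] yaw_y 62.0 zt [ 0.     0.004 -1.   ] q [-0.31  0.72 -0.19  1.66  0.17  0.77  0.51] F [-0.2  0.   0.1] op 0.652 ff 0.0
top small 654 0.0528 [array([ 6.191e+02, -6.000e-01]), array([108.7, 109. ]), np.float64(87.9)] (array([619.7,  -1.5]), 56.3)
top bigtop 1054 0.0773 [array([454.8, 104. ]), array([138.6,  99.3]), np.float64(25.3)] (array([446.3, 121.5]), 69.7)
side small 764 0.0541 [array([620.2,  -2.4]), array([111.1, 107.9]), np.float64(68.2)] (array([620.9,  -2.4]), 57.0)
side bigtop 1408 0.0783 [array([448.1, 120.3]), array([144.7, 137.3]), np.float64(79.6)] (array([446.7, 120.5]), 72.6)
```

Small roll is on its post at (619.9, -1.9). The big roll's centre is (446.7, 121.3), so I'll grip at (472.5, 169).

Emit:
step_arm(series=[[-15,-5,0,0,0,-0.008,0.41],[-20,-7,0,0,0,0,0.41],[-25,-8.5,0,0,0,0,0.41],[-25,-8.5,0,0,0,0,0.41],[-15,-5.5,0,0,0,0,0.41],[-3.2,0,0,0,0,0,0.41],[0,0,-20,0,0,0,0.41],[0,0,-25,0,0,0,0.41],[0,0,-20,0,0,0,0.41],[0,0,-15,0,0,0,0.41],[0,0,0,0,0,0,0.41],[0,0,0,0,0,0,0.41]])

```text
clock: 32.75
tool_pos: [0.476, 0.1624, 0.112]
eef_rot: [0.25, 0.968, 0.0, 0.001]
contact_force: [-0.5, 0.0, -0.1]
opening: 0.591
finger_force: 0.0
```

Emit:
step_arm(series=[[-3.5,6.4,0,0,0,0,0.41],[0,0,-12,0,0,0,0.41],[0,0,-12,0,0,0,0.41],[0,0,-12,0,0,0,0.41],[0,0,-12,0,0,0,0.41],[0,0,-12,0,0,0,0.41],[0,0,-8,0,0,0,0.41],[0,0,-5,0,0,0,0.41],[0,0,0,0,0,0,0.41],[0,0,0,0,0,0,0.41]])

```text
clock: 33.75
tool_pos: [0.4713, 0.1695, 0.0388]
eef_rot: [0.25, 0.968, 0.0, 0.0]
contact_force: [-1.0, -0.0, 0.1]
opening: 0.59
finger_force: 0.0
```

```bash
python3 - <<'E'
from m import *
st()
im,d=snap('side');cv2.imwrite('pics/s9.png',cv2.resize(im[120:280,150:310],(600,600)))
E
```

```text
t 33.75 pos [471.3 169.5  38.8] yaw_y 61.1 zt [ 0.  0. -1.] q [-0.4   0.88 -0.06  2.07  0.25  0.19  0.38] F [-1.  -0.   0.1] op 0.59 ff 0.0
```

View pics/s9.png

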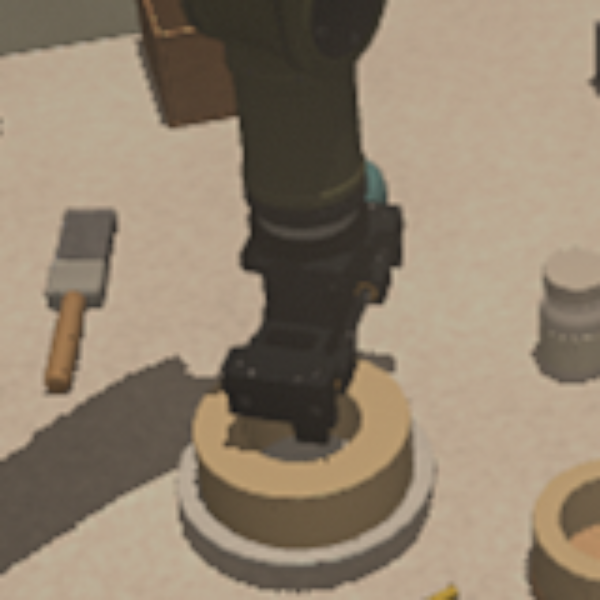

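The inner finger is in the big roll's bore. Closing and lifting.

Emit:
step_arm(series=[[0,0,0,0,0,0,0.48],[0,0,0,0,0,0,0.53],[0,0,0,0,0,0,0.57],[0,0,0,0,0,0,0.6],[0,0,0,0,0,0,0.63],[0,0,0,0,0,0,0.66],[0,0,0,0,0,0,0.75],[0,0,0,0,0,0,1],[0,0,0,0,0,0,1],[0,0,0,0,0,0,1]], force=50)

```text
clock: 34.8
tool_pos: [0.4709, 0.1691, 0.0388]
eef_rot: [0.25, 0.968, -0.0, -0.0]
contact_force: [-1.2, -1.6, 3.0]
opening: 0.344
finger_force: 48.9
```

Emit:
step_arm(series=[[0,0,3,0,0,0,1],[0,0,5,0,0,0,1],[0,0,10,0,0,0,1],[0,0,15,0,0,0,1],[0,0,20,0,0,0,1],[0,0,20,0,0,0,1],[0,0,20,0,0,0,1],[0,0,17,0,0,0,1],[0,0,0,0,0,0,1],[0,0,0,0,0,0,1]])

```text
clock: 35.8
tool_pos: [0.4713, 0.1695, 0.1491]
eef_rot: [0.25, 0.968, 0.0, 0.0]
contact_force: [-0.6, -0.8, -3.4]
opening: 0.342
finger_force: 48.9
```

```bash
python3 - <<'E'
from m import *
st()
im,d=snap('side');cv2.imwrite('pics/s10.png',cv2.resize(im[100:280,130:310],(600,600)))
E
```

```text
t 35.8 pos [471.3 169.5 149.1] yaw_y 61.1 zt [ 0.001  0.001 -1.   ] q [-0.35  0.67 -0.15  2.02  0.21  0.46  0.42] F [-0.6 -0.8 -3.4] op 0.342 ff 48.9
```

View pics/s10.png

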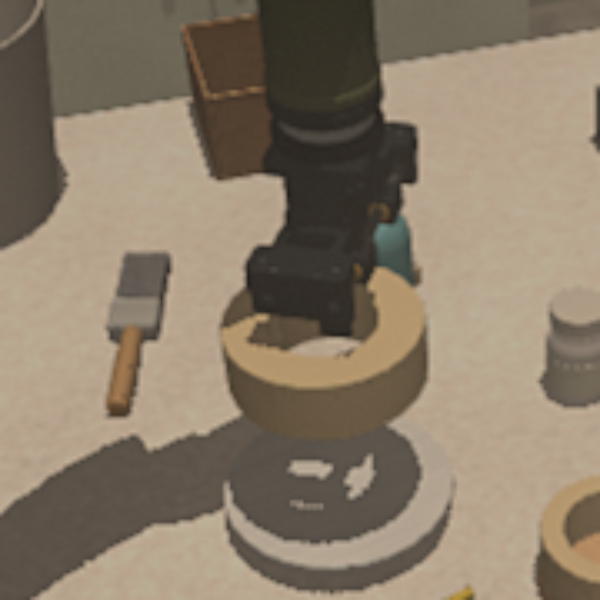

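The big roll is level and clear. Carrying it to the square post while turning the gripper to -20°, so its body points outward and keeps joint 6 off its limit.

Emit:
step_arm(series=[[0,-6,0,0,0,-0.03,1],[0,-12,0,0,0,-0.06,1],[0,-18,0,0,0,-0.08,1],[0,-20,0,0,0,-0.08,1],[0,-20,0,0,0,-0.08,1],[0,-20,0,0,0,-0.08,1],[0,-20,0,0,0,-0.08,1],[0,-20,0,0,0,-0.08,1],[1,-20,0,0,0,-0.08,1],[1,-20,0,0,0,-0.08,1],[1,-20,0,0,0,-0.08,1],[1,-20,0,0,0,-0.08,1],[1,-20,0,0,0,-0.08,1],[1,-20,0,0,0,-0.08,1],[1,-20,0,0,0,-0.08,1],[0,-20,0,0,0,-0.08,1],[0,-20,0,0,0,-0.08,1],[0,-16,0,0,0,-0.08,1],[0,-8,0,0,0,-0.04,1],[0,-2,0,0,0,0,1]])

```text
clock: 37.85
tool_pos: [0.4777, -0.174, 0.1487]
eef_rot: [0.819, 0.574, -0.0, 0.0]
contact_force: [0.6, 0.3, -2.9]
opening: 0.343
finger_force: 48.9
```

Emit:
step_arm(series=[[0,0,0,0,0,0,1],[0,0,0,0,0,0,1],[0,0,0,0,0,0,1]])

```text
clock: 38.15
tool_pos: [0.4783, -0.1715, 0.1487]
eef_rot: [0.817, 0.576, 0.0, -0.0]
contact_force: [0.6, -0.1, -2.9]
opening: 0.343
finger_force: 48.9
```

```bash
python3 - <<'E'
from m import *
st()
im,d=snap('side');cv2.imwrite('pics/s11.png',cv2.resize(im[200:400,160:360],(600,600)))
W=cloud('side',d);hsv=cv2.cvtColor(im,cv2.COLOR_BGR2HSV)
m=(np.hypot(W[...,0]-.427,W[...,1]+.155)<.1)&(W[...,2]>.13)&(W[...,2]<.2)&(hsv[...,1]>60)
p=W[m];print(len(p),p.min(0).round(4),p.max(0).round(4))
im,d=snap('top');W=cloud('top',d);hsv=cv2.cvtColor(im,cv2.COLOR_BGR2HSV)
m=(np.hypot(W[...,0]-.427,W[...,1]+.155)<.1)&(W[...,2]>.13)&(W[...,2]<.2)&(hsv[...,1]>50)
p=W[m];print(len(p),p.min(0).round(4),p.max(0).round(4),circ(p),np.median(p[:,2]))
E
```

```text
t 38.15 pos [ 478.3 -171.5  148.7] yaw_y -19.6 zt [-0.     0.001 -1.   ] q [ 0.18  0.69  0.12  2.01 -0.17  0.45  0.08] F [ 0.6 -0.1 -2.9] op 0.343 ff 48.9
2807 [ 0.359  -0.2274  0.1397] [ 0.4975 -0.0965  0.1994]
605 [ 0.3778 -0.1512  0.1422] [ 0.4953 -0.0867  0.1926] (array([ 436.4, -129.6]), 62.5) 0.18660741542618664
```

View pics/s11.png

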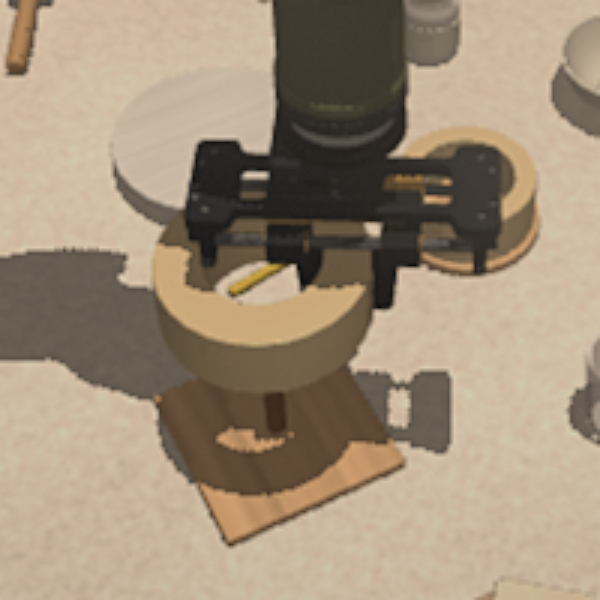

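The roll is centred over the square base at about (427.5, -156), with the post under its bore. Lowering.

Emit:
step_arm(series=[[0,0,-10,0,0,0,1],[0,0,-15,0,0,0,1],[0,0,-15,0,0,0,1],[0,0,-15,0,0,0,1],[0,0,-15,0,0,0,1],[0,0,-15,0,0,0,1],[0,0,-15,0,0,0,1],[0,0,-10,0,0,0,1],[0,0,-7,0,0,0,1],[0,0,-5,0,0,0,1],[0,0,0,0,0,0,1],[0,0,0,0,0,0,1]])

```text
clock: 39.45
tool_pos: [0.4784, -0.1727, 0.027]
eef_rot: [0.818, 0.576, 0.0, 0.0]
contact_force: [-0.1, -0.0, -2.1]
opening: 0.345
finger_force: 48.9
```

Emit:
step_arm(series=[[0,0,-2,0,0,0,1],[0,0,-2,0,0,0,1],[0,0,-1,0,0,0,1],[0,0,-1,0,0,0,1],[0,0,0,0,0,0,1],[0,0,0,0,0,0,1]])

```text
clock: 40.05
tool_pos: [0.4782, -0.1726, 0.0207]
eef_rot: [0.818, 0.576, 0.0, 0.0]
contact_force: [-0.0, -0.2, -3.5]
opening: 0.345
finger_force: 48.9
```

Emit:
step_arm(series=[[0,0,-1,0,0,0,1],[0,0,-1,0,0,0,1],[0,0,0,0,0,0,1],[0,0,0,0,0,0,1]])

```text
clock: 40.45
tool_pos: [0.4783, -0.1726, 0.0188]
eef_rot: [0.818, 0.576, 0.0, 0.0]
contact_force: [0.3, -0.0, 0.7]
opening: 0.341
finger_force: 48.9
```

Emit:
step_arm(series=[[0,0,-1,0,0,0,1],[0,0,0,0,0,0,1],[0,0,0,0,0,0,1]])

```text
clock: 40.75
tool_pos: [0.4783, -0.1726, 0.0187]
eef_rot: [0.818, 0.576, 0.0, 0.0]
contact_force: [-1.2, 0.4, 9.4]
opening: 0.346
finger_force: 48.9
```

Emit:
step_arm(series=[[0,0,0,0,0,0,0.64],[0,0,0,0,0,0,0.61],[0,0,0,0,0,0,0.57],[0,0,0,0,0,0,0.53],[0,0,0,0,0,0,0.5],[0,0,0,0,0,0,0.5],[0,0,0,0,0,0,0.5],[0,0,5,0,0,0,0.5],[0,0,10,0,0,0,0.5],[0,0,15,0,0,0,0.5],[0,0,20,0,0,0,0.5],[0,0,30,0,0,0,0.5],[0,0,35,0,0,0,0.5],[0,0,40,0,0,0,0.5],[0,0,30,0,0,0,0.5],[0,30,10,0,0,0,0.5],[0,40,0,0,0,0,0.5],[0,40,0,0,0,0,0.5],[0,40,0,0,0,0,0.5],[0,40,0,0,0,0,0.5]])

```text
clock: 42.75
tool_pos: [0.4778, 0.0189, 0.2137]
eef_rot: [0.818, 0.575, 0.001, 0.0]
contact_force: [-0.1, 0.2, -0.2]
opening: 0.502
finger_force: 0.0
```

Emit:
step_arm(series=[[0,0,0,0,0,0,0.5],[0,0,0,0,0,0,0.5],[0,0,0,0,0,0,0.5]])

```text
clock: 43.05
tool_pos: [0.4781, 0.0161, 0.2132]
eef_rot: [0.818, 0.575, 0.0, 0.0]
contact_force: [0.6, 0.1, 0.3]
opening: 0.501
finger_force: 0.0
```

```bash
python3 - <<'E'
from m import *
st()
for n in('top','side'):
    im,d=snap(n);W=cloud(n,d);cv2.imwrite(f'pics/end_{n}.png',im)
    for nm,cx,cy,R,a,b in(('big',.427,-.155,.085,.053,.063),('small',.62,-.002,.075,.048,.058),('stand',.53,-.386,.06,.068,.08),('dome',.535,.358,.05,.085,.12)):
        m=(np.hypot(W[...,0]-cx,W[...,1]-cy)<R)&(W[...,2]>a)&(W[...,2]<b)
        p=W[m]
        if len(p)>5:print(n,nm,len(p),np.median(p[:,2]).round(4),circ(p),[np.round(v,1) for v in cv2.minAreaRect((p[:,:2]*1000).astype(np.float32))][0])
E
```

```text
t 43.05 pos [478.1  16.1 213.2] yaw_y -19.8 zt [ 0.001 -0.001 -1.   ] q [-0.26  0.55  0.2   2.04 -0.19  0.57 -0.27] F [0.6 0.1 0.3] op 0.501 ff 0.0
top big 1507 0.0571 (array([ 426.3, -157.4]), 70.4) [ 426.9 -157.8]
top small 117 0.0532 (array([ 6.604e+02, -3.000e-01]), 36.4) [663.9  -0.8]
top stand 534 0.073 (array([ 529.7, -386.1]), 40.5) [ 530.1 -385.2]
top dome 247 0.093 (array([533.4, 358. ]), 24.9) [533.3 358.9]
side big 2236 0.0585 (array([ 429.8, -157.8]), 72.1) [ 429.3 -156.7]
side small 769 0.0541 (array([621.4,  -1.5]), 56.7) [621.1  -2.5]
side stand 828 0.0736 (array([ 532.2, -385. ]), 38.9) [ 533.1 -383.8]
```

View pics/end_side.png

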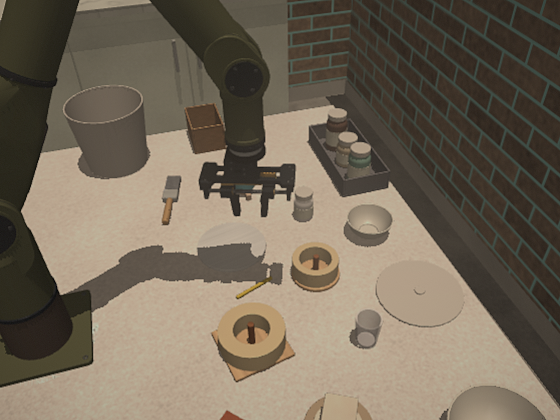

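Both rolls lie flat over their posts (side pixels (316,265) and (251,335)) and the stand is on the bat. The top view puts the dome at (533.4, 358.5), all within about 3 mm of centre, and the gripper is clear. Handing in.

```bash
python3 -c "
from plant import r
print(r.finish_job())"
```

```text
the job is handed in; nothing more can be done
None
```

The banding wheel is cleared and the job handed in at about 43 s. All four pieces stand on their places, within about 3 mm of centre by the cameras, and the gripper is clear; the hand-in returned no verdict.

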